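# Start and screw down the cap of a wood-glue canister

## Task

The cap of the big glue canister has only been set on its neck and has not caught the thread. Without taking it off, turn it backwards (counter-clockwise seen from above) until it drops into the start of the thread, then screw it on clockwise until it is fully home. Leave the bottle, the mallet and the try square as they are.

Things in the scene. Friction and masses are not known exactly. Their poses are not given: they have to be found in the camera images.
- canister: White plastic 5-litre glue canister, full, fixed on the bench: 190 x 140 mm (its x, y), 208 mm high to its flat shoulder. Origin: centre of its underside, z up. A round neck (41 mm root, 48 mm over the thread) stands on the shoulder 52 mm from the centre towards +x; a moulded loop handle, 18 mm thick, top at 240 mm, spans x = -87 to -15 mm on the centre line.
- neck_rim (a point): Centre of the neck's flat top rim, on its vertical axis, 242 mm above the bench and 34 mm above the shoulder; axes as the canister's. The neck carries a coarse right-hand thread of three equal starts: 18 mm of height per turn. The starts lie at 0, +120 and -120 degrees about z from the neck's x axis.
- thread_start (a point): Start (upper end) of one thread rib, 24 mm from the neck's axis along its x axis, 7 mm below the rim. A cap lug turned back (counter-clockwise) climbs 3 mm per 60 degrees along the rib and, once it is about 4 degrees past this start and if the cap is not held up, drops 6 mm: the click. From there clockwise it runs under the rib, 0.5 mm down per 10 degrees.
- cap: Loose grey plastic screw cap, 57 mm across, 28 mm high, about 45 g, ribbed skirt, open below. Origin: centre of its lower edge, z up; inside of its top at z = 24 mm. 0.7 mm of side play on the neck. As found its lugs lie on the thread, x axis 28 to 78 degrees clockwise of the neck's x axis, lower edge 12 to 15 mm below the rim. It stays where it is left.
- cap_lug (a point): One of three thread lugs inside the cap (the others at +-120 degrees), hidden: on the cap's x axis, 23 mm out, 5 mm above its lower edge. With the lug at the thread start the cap's lower edge is 10.5 mm below the rim.
- cap_top (a point): Centre of the cap's flat top, 28 mm above its lower edge. After the click the cap turns easily clockwise and is home, tight on the rim, after about 150 degrees: then its lower edge is 24 mm below the rim and 10 mm above the shoulder, its top 4 mm above the rim.
- glue_bottle: White squeeze bottle of glue, 68 mm diameter, 200 mm high, standing; origin: centre of its underside. A bystander.
- mallet: Joiner's wooden mallet lying on the bench, head 75 x 140 x 90 mm, handle reaching 295 mm towards its -x; origin: under the head's centre. A bystander.
- square: Try square lying flat, wooden stock 130 mm along its y, steel blade 200 mm along its +x; origin: under the stock's centre. A bystander.
Not all that is in view belongs to the job. There is more than one size of the cap; the job needs the middle-sized.

How it is judged:
By the outcome, as a careful person would: the job done as asked, in the order asked, and still so for the second after the job is handed in, with the robot touching nothing.
It also fails if it takes over 51 s, if anything falls off the work surface, if the arm or the gripper's body presses on something with over 40 N, if the wrist force passes 120 N, or if a joint passes its speed limit or range.

## Robot

A 6-joint arm with a two-finger parallel gripper is mounted at the origin on the work surface. World frame = base frame: x ahead of the robot, y to its left, z up, the work surface at z = 0. Lengths are in m, angles in rad, forces in N, time in s.
With the tool pointing down it reaches from about 0.425 to 0.95 m from the base axis. Payload 3.5 kg.
Tool frame: the origin (TCP) lies midway between the tips of the shut fingers; the grasp point (between the pads) lies ctrl.grasp_offset behind it (ctrl.grasp_offset is the distance from the TCP to the grasp point, in m); x points along the fingers, y is the direction in which the jaws open and shut, and the axes are right-handed (so a half turn about x gives the same grasp; the last joint's range is limited). The gripper opens to 85 mm and grips with 20 to 120 N. Pads are 22 mm wide; open, the fingers measure 114 mm over their backs; the gripper's body (76 mm by 85 mm) begins 54 mm behind the grasp point. The pads swing forward as they close: fully open they stand 13 mm farther back than shut.
Start: joints at [0.969, 0.286, 1.577, -0, 1.279, -0.15], TCP at [0.295, 0.607, 0.231] pointing down, gripper open.
Joint ranges: [-2.77, 2.77], [-0.9, 2.22], [0.21, 2.48], [-1.53, 4.67], [0.24, 2.81], [-2.84, 2.84]. Speed limits (rad/s): [2.79, 2.79, 3.14, 3.14, 3.14, 3.14].

## Interface

Orientations are given as a unit quaternion [x, y, z, w].
In Python, from plant import readout, read_camera, sign_off, ctrl gives the robot as it stands.
- The arm moves only by the tool drive_tool, never from a script. Its argument "steps" is a list of rows, each a list of 5 numbers: the shift along the tool's x, y, z in cm, then the turn about the tool's x in degrees, then the opening, from 0 (shut) to 1 (fully open). A call has 1 to 10 rows; each row shifts and turns the commanded pose from where the row before left it, along the tool's axes as they then stand; what a row does not reach is not made up. A row lasts 1/10 s, in which the tool goes at most 50 mm and 8.59 degrees, less where a joint would pass 70% of its speed; a pose out of reach is approached as far as the arm can. A call is refused whole if a number of a shift passes 5 or a number of a turn 8.59, either way. A call with a gripper value outside its range is refused whole. The fingers move at their own pace and stop on an object; "force" is the grip in N (left out, the last holds). Time passes only in rows, so rows that do not move let the fingers close. It gives the time, the measured TCP pose, the force and the opening at its end, in the units of the state.
- readout.get_state(): the state, without advancing time (a new reading comes with each control period).
- read_camera(name): name is "scene" or "top" or "wrist"; returns a dict with "frame" (384x512x3 uint8, red, green, blue), "vertical_fov" (degrees; the focal length in pixels is half the picture's height over the tangent of half this angle, whatever the lens; pixels are square), "cx", "cy" (the principal point, pixels), "k1" (the pictures are not rectified: a ray, as slopes to the right and down, at radius r is drawn at 1 + k1 r^2 times it, then the intrinsics apply), "eye" and "orientation" of the camera in the world. Camera axes: x right, y up, looking along -z (the intrinsics and any distortion apply to the point x, -y, -z); pixel columns grow to the right and rows downward; lengths in m; the calibration is good to about 2 mm. A picture is of the moment at which its call begins. There is no depth.
- sign_off(): hands the job in, once; it reports no verdict.
The state is a dict: "time": time; "qpos": joint angles; "dq": joint speeds; "joint_efforts": joint torques, N m; "eef_pos": TCP position; "tcp_rot": TCP orientation; "contact_force": force on the tool from outside, world axes, zero at the start; "wrist_torque": the same for the moment, N m; "opening": opening from 0.0 (shut) to 1.0 (fully open).
Only numpy, scipy, OpenCV 4.12 (cv2) and the standard library are available. Lean on these libraries where they do the work, as an engineer would, in place of code of your own. Each camera call takes 0.05 s, during which the arm holds its last target. There are 200 camera calls.

## Working session

There is one attempt and no reset: what is moved stays moved. The work goes in short steps, Python scripts to look and compute and a tool call to move; the robot and the scene stay as the last step left them, time stands still between calls to the robot, and variables do not carry over. Pictures are saved under pics/ and viewed, about 8 in all and at most 12, crops included, and the job is handed in when it is done.

Besides the shell and the picture viewer there is one more tool, called after "Emit:" as a command line: name --pt "numbers of a row" for each row, then --argument value for the rest. drive_tool: Moves the arm, as the interface text tells. Its arguments: {"type":"object","properties":{"steps":{"type":"array","items":{"type":"array","items":{"type":"number"}}},"force":{"type":"number"}},"required":["steps"]}

```bash
mkdir -p pics; ls; cat > h.py <<'E'
import numpy as np, cv2
from scipy.spatial.transform import Rotation as R
from plant import readout, read_camera, sign_off, ctrl
def snap(n,f):
    c=read_camera(n); cv2.imwrite(f'pics/{f}.png',c['frame'][...,::-1]); 
    np.save(f'pics/{f}.npy',{k:v for k,v in c.items() if k!='frame'},allow_pickle=True); return c
def load(f): return np.load(f'pics/{f}.npy',allow_pickle=True).item()
def K(c):
    f=192/np.tan(np.radians(c['vertical_fov'])/2); return np.array([[f,0,c['cx']],[0,f,c['cy']],[0,0,1.]]),np.array([c['k1'],0,0,0,0.])
def ray(c,u,v):
    k,d=K(c); p=cv2.undistortPoints(np.array([[[u,v]]],float),k,d)[0,0]
    return np.array(c['eye']),R.from_quat(c['orientation']).apply([p[0],-p[1],-1])
def atz(c,u,v,z):
    e,d=ray(c,u,v); return e+d*(z-e[2])/d[2]
def proj(c,P):
    k,d=K(c); q=R.from_quat(c['orientation']).inv().apply(np.atleast_2d(P)-np.array(c['eye']))*[1,-1,-1]
    return cv2.projectPoints(q,np.zeros(3),np.zeros(3),k,d)[0][:,0]
E
python3 - <<'E'
from h import *
a=snap('scene','s1');b=snap('top','t1');w=snap('wrist','w1')
for c in(a,b,w):print({k:v for k,v in c.items() if k!='frame'})
print(readout.get_state(),ctrl.grasp_offset)
cv2.imwrite('pics/st.png',np.vstack([np.hstack([cv2.resize(x['frame'][...,::-1],(400,300)) for x in (a,w)]),np.hstack([cv2.resize(b['frame'][...,::-1],(400,300))]*2)])[:600])
E
```

```text
pics
{'vertical_fov': 57.83446809037513, 'cx': 257.16637273272795, 'cy': 181.6574418376163, 'k1': -0.03775401099292023, 'eye': array([ 1.20679856, -0.19644207,  0.96658621]), 'orientation': array([0.24888185, 0.17828399, 0.5518545 , 0.77571209])}
{'vertical_fov': 50.66512031220169, 'cx': 262.8861704465582, 'cy': 187.6669015465241, 'k1': -0.04190984586926376, 'eye': array([ 0.50857662, -0.00578798,  1.34409413]), 'orientation': array([-0.04272236,  0.03747542,  0.70676383, -0.7051633 ])}
{'vertical_fov': 62.28183449881158, 'cx': 253.8459498285397, 'cy': 192.75820799925148, 'k1': -0.040781884197378854, 'eye': array([0.22019481, 0.64215288, 0.37284255]), 'orientation': array([-0.13842388, -0.08571448,  0.52387322,  0.83609133])}
{'time': 0.15, 'qpos': array([ 9.69008266e-01,  2.86992892e-01,  1.57788133e+00,  4.46770462e-06,
        1.27860954e+00, -1.50019994e-01]), 'dq': array([-6.69595996e-05, -3.49219096e-03, -3.23749036e-03,  1.62492688e-04,
       -6.92961075e-05,  1.83268174e-04]), 'joint_efforts': array([ 1.43215151e-03, -4.06599462e+01, -2.93141413e+01, -5.96000314e-05,
        3.92555608e-03,  1.13250199e-06]), 'eef_pos': array([0.29435691, 0.60684724, 0.23022246]), 'tcp_rot': array([ 0.15774832,  0.68939024, -0.15899105,  0.68889652]), 'contact_force': array([ 0.84990037, -0.14574906, -1.36330886]), 'wrist_torque': array([-0.0463891 ,  0.00654201, -0.01815481]), 'opening': 0.9976806948822114} 0.0187
```

View pics/s1.png

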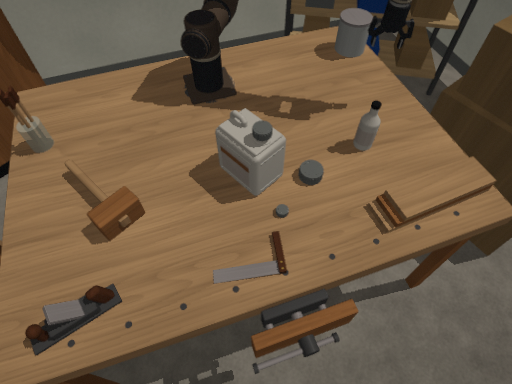

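View pics/t1.png

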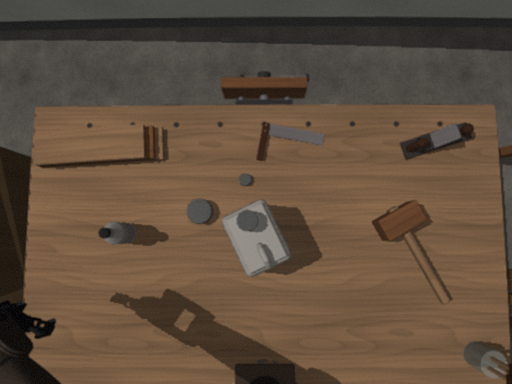

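```bash
python3 - <<'E'
import cv2,numpy as np
s=cv2.imread('pics/s1.png')[105:195,210:300];t=cv2.imread('pics/t1.png')[195:285,215:305]
cv2.imwrite('pics/c1.png',np.hstack([cv2.resize(x,(400,400),interpolation=cv2.INTER_CUBIC) for x in (s,t)]))
E
```

```text
(no output)
```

View pics/c1.png

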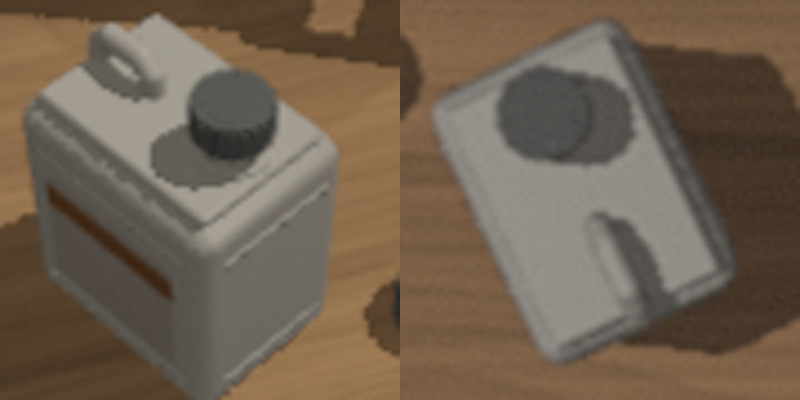

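```bash
python3 - <<'E'
from h import *
s=load('s1');t=load('t1')
f=lambda x,y,ox,oy:(ox+(x+.5)/4.444-.5,oy+(y+.5)/4.444-.5)
us=f(233,97,210,105);ut=f(143,113,215,195)
(e1,d1),(e2,d2)=ray(s,*us),ray(t,*ut)
A=np.c_[d1,-d2];x=np.linalg.lstsq(A,e2-e1,rcond=None)[0]
print(e1+d1*x[0],e2+d2*x[1])
for z in(.25,.257):print(z,atz(s,*us,z),atz(t,*ut,z))
c=[atz(t,*f(*p,215,195),.2)[:2] for p in((30,108),(205,20),(337,270),(152,362))]
print(np.array(c).round(4),np.mean(c,0)); 
for a,b in((2,1),(3,0),(1,0),(2,3)):
  d=c[b]-c[a];print(np.degrees(np.arctan2(d[1],d[0])),np.hypot(*d))
E
```

```text
[0.54562292 0.04587186 0.25484038] [0.54550922 0.0454987  0.25481896]
0.25 [0.54112645 0.04751977 0.25      ] [0.54567261 0.04572559 0.25      ]
0.257 [0.54762909 0.04513662 0.257     ] [0.54543527 0.04539601 0.257     ]
[[ 0.5506  0.1198]
 [ 0.6064  0.0087]
 [ 0.4488 -0.0739]
 [ 0.392   0.0421]] [0.49945677 0.02418331]
27.663885320119576 0.1779725644605085
26.091648758168443 0.17661933537434515
116.64895072444651 0.12427537563591554
116.05728957839601 0.1291525997729083
```

```bash
python3 - <<'E'
from h import *
s=readout.get_state();M=R.from_quat(s['tcp_rot']);print(M.as_matrix().round(3))
for z in (.36,):
  print(M.inv().apply(np.array([.546,.046,z])-s['eef_pos'])*100)
t=load('t1');print(atz(t,117,233,0.1),atz(t,105,233,.2))
E
```

```text
[[-0.001  0.437  0.9  ]
 [-0.002  0.9   -0.437]
 [-1.    -0.002 -0.   ]]
[-12.91746588 -39.49660469  47.12025126]
[0.51128075 0.45221096 0.1       ] [0.51100482 0.4498577  0.2       ]
```

Emit:
drive_tool --pt "-4.5 0 0 0 1" --pt "-4.5 0 0 0 1" --pt "-4 -2 2 0 1" --pt "0 -3.2 3.8 0 1" --pt "0 -3.2 3.8 0 1" --pt "0 -3.2 3.8 0 1" --pt "0 -3.2 3.8 0 1" --pt "0 -3.2 3.8 0 1" --pt "0 -3.2 3.8 0 1" --pt "0 -3.2 3.8 0 1"

```text
time: 1.15
eef_pos: [0.4456, 0.261, 0.3611]
tcp_rot: [0.158, 0.689, -0.158, 0.689]
contact_force: [-0.1, 1.0, 0.5]
opening: 0.998
```

Emit:
drive_tool --pt "0 -3.2 3.8 0 1" --pt "0 -3.2 3.8 0 1" --pt "0 -3.2 3.8 0 1" --pt "0 -3.2 3.8 0 1" --pt "0 -2.3 3.0 0 1" --pt "0 -0.8 0.5 0 1" --pt "0 0 0 0 1" --pt "0 0 0 0 1"

```text
time: 1.95
eef_pos: [0.5438, 0.039, 0.3611]
tcp_rot: [0.158, 0.689, -0.158, 0.689]
contact_force: [-1.1, 0.2, -0.1]
opening: 0.996
```

```bash
python3 - <<'E'
from h import *
w=snap('wrist','w2');s=readout.get_state();print(s['time'],s['eef_pos'],s['qpos'],s['contact_force'])
print(R.from_quat(s['tcp_rot']).as_matrix().round(4))
print(proj(w,[[.5455,.0455,.2555],[.546,.0476,.208]]),w['eye'])
cv2.imwrite('pics/w2b.png',cv2.resize(w['frame'][...,::-1],(800,600),interpolation=cv2.INTER_CUBIC))
E
```

```text
2.0 [0.54379263 0.03940982 0.36131873] [-1.14042596e-01 -7.35353178e-02  1.73347306e+00  5.43676603e-04
  1.48193828e+00 -1.23444197e+00] [-0.04192345  0.55010592 -1.01503305]
[[-2.000e-04  4.354e-01  9.003e-01]
 [ 6.000e-04  9.003e-01 -4.354e-01]
 [-1.000e+00  4.000e-04 -4.000e-04]]
[[262.70089552 188.78653202]
 [263.54952139 173.09276732]] [0.46959629 0.07396215 0.50397316]
```

View pics/w2b.png

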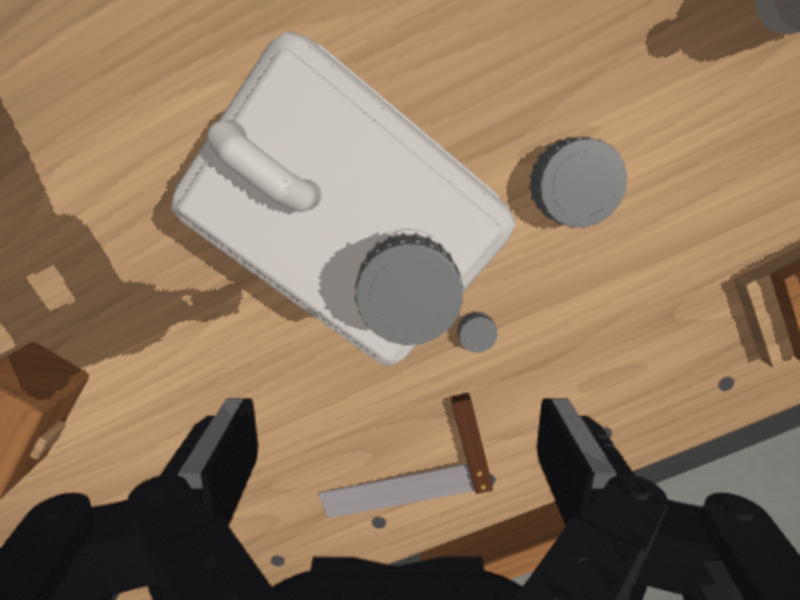

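Emit:
drive_tool --pt "0 0.6 -0.15 0 1" --pt "4 0 0 8 1" --pt "4 0 0 8 1" --pt "3 0 0 0 1" --pt "2 0 0 0 1" --pt "0.7 0 0 0 1" --pt "0 0 0 0 1" --pt "0 0 0 0 1" --force 20

```text
time: 2.8
eef_pos: [0.5463, 0.0448, 0.2259]
tcp_rot: [0.253, 0.66, -0.252, 0.661]
contact_force: [0.1, -0.2, 0.1]
opening: 1.001
```

```bash
python3 - <<'E'
from h import *
w=snap('wrist','w3');s=readout.get_state();print(s['time'],s['eef_pos'],s['qpos'],s['contact_force'],s['wrist_torque'])
M=R.from_quat(s['tcp_rot']);print(M.as_matrix().round(4))
print(proj(w,[[.5455,.0455,.2555],s['eef_pos']]))
cv2.imwrite('pics/w3b.png',cv2.resize(w['frame'][...,::-1],(800,600),interpolation=cv2.INTER_CUBIC))
E
```

```text
2.85 [0.54652142 0.04464404 0.22636296] [-1.03567929e-01  9.49427995e-03  1.89619586e+00  2.45778180e-05
  1.23250371e+00 -9.44028511e-01] [ 0.07105949 -0.52919035  0.68459726] [ 0.02213747  0.00535502 -0.01435883]
[[ 3.400e-03  6.671e-01  7.449e-01]
 [-3.000e-04  7.449e-01 -6.671e-01]
 [-1.000e+00  2.000e-03  2.700e-03]]
[[255.15511772 288.51426165]
 [254.91416373 255.99379055]]
```

View pics/w3b.png

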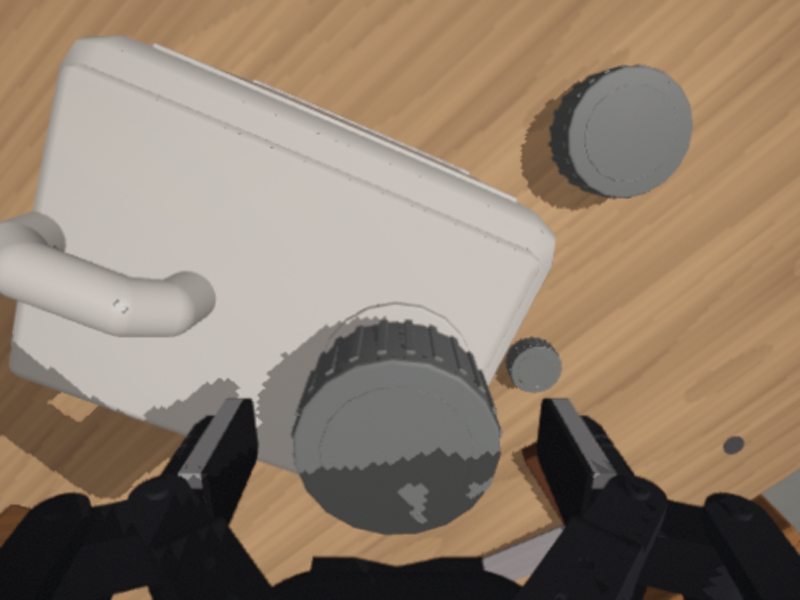

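```bash
python3 - <<'E'
from h import *
from scipy.optimize import least_squares
a=np.linspace(0,2*np.pi,181)
def ext(c,p,r):
  q=proj(c,np.c_[p[0]+r*np.cos(a),p[1]+r*np.sin(a),0*a+p[2]]);return np.array([q[:,0].min(),q[:,0].max(),q[:,1].min(),q[:,1].max()])
g=lambda v:(np.array(v)+.5)/1.5625-.5
m2,m3=g([357,461.5,243,345]),g([293,500.5,358,535])
w2,w3=load('w2'),load('w3')
for r in(.0275,.0285):
  for nm,fn in(('w3',lambda p:ext(w3,p,r)-m3),('both',lambda p:np.r_[ext(w3,p,r)-m3,ext(w2,p,r)-m2])):
    o=least_squares(fn,[.5455,.0455,.2555],x_scale=.01);print(r,nm,o.x.round(4),o.fun.round(1))
E
```

```text
0.0275 w3 [0.5443 0.0458 0.2579] [-0.3  0.3  0.3 -0.4]
0.0275 both [0.5445 0.0455 0.2575] [-0.2 -0.1  0.9 -0.4  0.2  0.8  0.  -1. ]
0.0285 w3 [0.5464 0.0439 0.2539] [-0.3  0.3  0.3 -0.4]
0.0285 both [0.5462 0.0441 0.2541] [-0.4  0.5 -0.1 -0.6 -1.2  0.7  0.5  0.7]
```

Emit:
drive_tool --pt "0.2 0 -0.05 0 0.6" --pt "0 0 0 0 0.4" --pt "0 0 0 0 0.4" --pt "0 0 0 0 0.4" --pt "0 0 0 0 0.4" --force 25

```text
time: 3.35
eef_pos: [0.5455, 0.0444, 0.2232]
tcp_rot: [0.253, 0.66, -0.253, 0.661]
contact_force: [-0.8, -0.1, 3.7]
opening: 0.66
```

```bash
cat >> h.py <<'E'
def st():
    s=readout.get_state();M=R.from_quat(s['tcp_rot']);y=M.as_matrix()[:,1]
    print('t',s['time'],'p',s['eef_pos'].round(4),'yaw',np.degrees(np.arctan2(y[1],y[0])).round(1),'q6',s['qpos'][5].round(3),'Ftool',M.inv().apply(s['contact_force']).round(1),'Ttool',M.inv().apply(s['wrist_torque']).round(2),'op',round(s['opening'],3))
E
python3 -c "
from h import *
st()"
```

```text
t 3.35 p [0.5455 0.0444 0.2232] yaw 48.1 q6 -0.944 Ftool [-3.7 -0.6 -0.5] Ttool [ 0.02  0.1  -0.09] op 0.66
```

Emit:
drive_tool --pt "-0.02 0 0 -4 0.4" --pt "-0.03 0 0 -6 0.4" --pt "-0.04 0 0 -8 0.4" --pt "-0.04 0 0 -8 0.4" --pt "0 0 0 0 0.4"

```text
time: 3.85
eef_pos: [0.5457, 0.0446, 0.2245]
tcp_rot: [0.098, 0.7, -0.098, 0.701]
contact_force: [0.2, 1.1, 3.7]
opening: 0.661
```

```bash
python3 -c "
from h import *
st()"
```

```text
t 3.85 p [0.5457 0.0446 0.2245] yaw 74.1 q6 -1.397 Ftool [-3.7  1.2 -0.1] Ttool [-0.07  0.03  0.12] op 0.661
```

Emit:
drive_tool --pt "-0.025 0 0 -5 0.4" --pt "-0.025 0 0 -5 0.4" --pt "0 0 0 0 0.4"

```text
time: 4.15
eef_pos: [0.5457, 0.0446, 0.225]
tcp_rot: [0.037, 0.706, -0.037, 0.707]
contact_force: [0.6, 0.9, 5.4]
opening: 0.665
```

Emit:
drive_tool --pt "-0.025 0 0 -5 0.4" --pt "-0.025 0 0 -5 0.4" --pt "0 0 0 0 0.4"

```text
time: 4.45
eef_pos: [0.5456, 0.0446, 0.2254]
tcp_rot: [-0.024, 0.706, 0.024, 0.707]
contact_force: [0.2, 0.7, 4.7]
opening: 0.66
```

Emit:
drive_tool --pt "-0.025 0 0 -5 0.4" --pt "-0.025 0 0 -5 0.4" --pt "0 0 0 0 0.4"

```text
time: 4.75
eef_pos: [0.5456, 0.0446, 0.226]
tcp_rot: [-0.086, 0.701, 0.086, 0.702]
contact_force: [0.8, -0.4, 4.6]
opening: 0.665
```

Emit:
drive_tool --pt "-0.025 0 0 -5 0.4" --pt "-0.025 0 0 -5 0.4" --pt "0 0 0 0 0.4"

```text
time: 5.05
eef_pos: [0.5456, 0.0446, 0.2264]
tcp_rot: [-0.147, 0.691, 0.146, 0.692]
contact_force: [0.7, 0.3, 5.7]
opening: 0.661
```

Emit:
drive_tool --pt "-0.025 0 0 -5 0.4" --pt "-0.025 0 0 -5 0.4" --pt "0 0 0 0 0.4"

```text
time: 5.35
eef_pos: [0.5454, 0.0449, 0.2262]
tcp_rot: [-0.206, 0.676, 0.206, 0.677]
contact_force: [1.1, 1.2, 5.1]
opening: 0.664
```

```bash
python3 -c "
from h import *
st()
c=snap('scene','s2')"
```

```text
t 5.35 p [0.5454 0.0449 0.2262] yaw 123.9 q6 -2.266 Ftool [-5.1  0.4  1.6] Ttool [-0.11 -0.42  0.12] op 0.664
```

Emit:
drive_tool --pt "-0.025 0 0 -5 0.4" --pt "-0.025 0 0 -5 0.4" --pt "0 0 0 0 0.4"

```text
time: 5.7
eef_pos: [0.5449, 0.045, 0.2256]
tcp_rot: [-0.264, 0.656, 0.265, 0.656]
contact_force: [2.4, 2.7, -0.2]
opening: 0.665
```

```bash
python3 -c "
from h import *
st()
c=snap('wrist','w4')
cv2.imwrite('pics/w4b.png',cv2.resize(c['frame'][...,::-1],(640,480),interpolation=cv2.INTER_CUBIC))"
```

```text
t 5.7 p [0.5449 0.045  0.2256] yaw 133.9 q6 -2.441 Ftool [0.2 0.2 3.6] Ttool [-0.04 -0.64 -0.01] op 0.665
```

View pics/w4b.png

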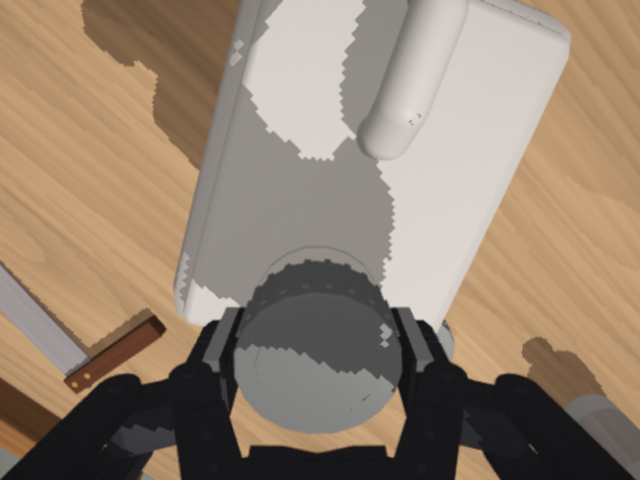

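Emit:
drive_tool --pt "0 0 0 0 0.8" --pt "0 0 0 0 0.9" --pt "0 0 0 0 0.9" --pt "0 0 0 0 0.9"

```text
time: 6.15
eef_pos: [0.5449, 0.0444, 0.2264]
tcp_rot: [-0.265, 0.656, 0.265, 0.655]
contact_force: [-1.1, 0.3, -0.7]
opening: 0.899
```

```bash
python3 -c "
from h import *
st()
c=snap('wrist','w5'); d=snap('scene','s3')
a=cv2.imread('pics/s1.png')[115:160,235:290];b=d['frame'][115:160,235:290,::-1]
W=cv2.resize(c['frame'][...,::-1],(480,360),interpolation=cv2.INTER_CUBIC)
S=cv2.resize(b,(320,262),interpolation=cv2.INTER_CUBIC);S=np.vstack([S,np.zeros((98,320,3),np.uint8)])
cv2.imwrite('pics/w5b.png',np.hstack([W,S]))"
```

```text
t 6.15 p [0.5449 0.0444 0.2264] yaw 134.1 q6 -2.444 Ftool [ 0.7  1.  -0.5] Ttool [-0.04 -0.01  0.02] op 0.899
```

View pics/w5b.png

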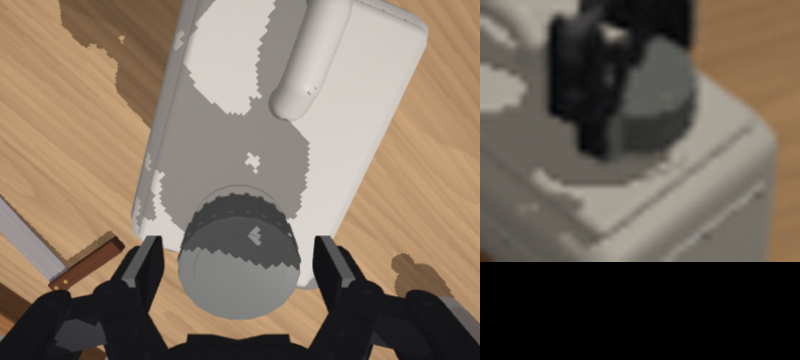

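```bash
cat >> h.py <<'E'
from scipy.optimize import least_squares
_a=np.linspace(0,2*np.pi,181)
def ext(c,p,r):
  q=proj(c,np.c_[p[0]+r*np.cos(_a),p[1]+r*np.sin(_a),0*_a+p[2]]);return np.array([q[:,0].min(),q[:,0].max(),q[:,1].min(),q[:,1].max()])
def fit(f,m,sc,r=.028):
  m=(np.array(m)+.5)/sc-.5;c=load(f);o=least_squares(lambda p:ext(c,p,r)-m,[.5455,.0455,.2555],x_scale=.01);print(f,o.x.round(4),o.fun.round(1))
E
python3 -c "
from h import *
fit('w3',[293,500.5,358,535],1.5625)
fit('w4',[233,402.5,292,433],1.25)
fit('w5',[178,301,213,320],.9375)
im=cv2.imread('pics/w5.png')[190:360,170:350];cv2.imwrite('pics/w5c.png',cv2.resize(im,None,fx=3.5,fy=3.5,interpolation=cv2.INTER_CUBIC))"
```

```text
w3 [0.5454 0.0448 0.2559] [-0.3  0.3  0.3 -0.4]
w4 [0.5446 0.0433 0.2577] [ 0.2 -0.2 -0.3  0.3]
w5 [0.5435 0.0426 0.2557] [-0.8  0.8  0.8 -1. ]
```

View pics/w5c.png

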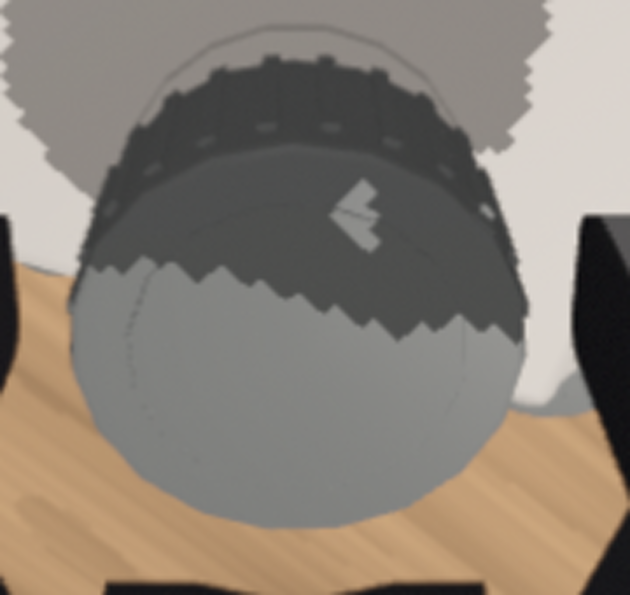

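```bash
python3 -c "
from h import *
fit('w5',np.array([70,526,145,528])+3.5*np.array([170,170,190,190]),3.5)
fit('w5',np.array([70,526,145,528])+3.5*np.array([170,170,190,190]),3.5,.0285)
fit('w3',[293,500.5,358,535],1.5625,.0285)
print(load('w3')['eye'],load('w4')['eye'],load('w5')['eye'])
"
```

```text
w5 [0.5453 0.044  0.2535] [ 0.1 -0.1 -0.2  0.2]
w5 [0.5464 0.0451 0.2514] [ 0.1 -0.1 -0.2  0.2]
w3 [0.5464 0.0439 0.2539] [-0.3  0.3  0.3 -0.4]
[0.48445944 0.09911072 0.36855619] [ 0.48559212 -0.01390606  0.36833167] [ 0.4857216  -0.01448133  0.36924108]
```

Emit:
drive_tool --pt "0.3 0 0 0 0.6" --pt "0 0 0 0 0.4" --pt "0 0 0 0 0.4" --pt "0 0 0 0 0.4" --pt "0.03 0 0 5 0.4" --pt "0.03 0 0 6 0.4" --pt "0.04 0 0 8 0.4" --pt "0.04 0 0 8 0.4" --pt "0 0 0 0 0.4" --force 35

```text
time: 7.15
eef_pos: [0.5451, 0.0447, 0.2222]
tcp_rot: [-0.105, 0.699, 0.105, 0.699]
contact_force: [0.7, 0.1, 0.8]
opening: 0.656
```

```bash
python3 -c "
from h import *
st()"
```

```text
t 7.15 p [0.5451 0.0447 0.2222] yaw 107.1 q6 -1.974 Ftool [-0.8 -0.1  0.7] Ttool [-0.04 -0.02 -0.  ] op 0.656
```

Low forces, turning freely. Continue clockwise.

Emit:
drive_tool --pt "0.04 0 0 8 0.4" --pt "0.04 0 0 8 0.4" --pt "0.04 0 0 8 0.4" --pt "0.04 0 0 8 0.4" --pt "0.04 0 0 8 0.4" --pt "0 0 0 0 0.4"

```text
time: 7.75
eef_pos: [0.5451, 0.0447, 0.2202]
tcp_rot: [0.139, 0.693, -0.139, 0.693]
contact_force: [0.6, -0.3, 0.1]
opening: 0.656
```

Emit:
drive_tool --pt "0.04 0 0 8 0.4" --pt "0.04 0 0 8 0.4" --pt "0.04 0 0 8 0.4" --pt "0.04 0 0 8 0.4" --pt "0.04 0 0 8 0.4" --pt "0 0 0 0 0.4"

```text
time: 8.35
eef_pos: [0.5451, 0.0447, 0.218]
tcp_rot: [0.368, 0.604, -0.367, 0.604]
contact_force: [0.4, 0.1, -1.0]
opening: 0.657
```

```bash
python3 -c "
from h import *
st()"
```

```text
t 8.35 p [0.5451 0.0447 0.218 ] yaw 27.4 q6 -0.582 Ftool [1.  0.4 0. ] Ttool [ 0.03 -0.01  0.04] op 0.657
```

Emit:
drive_tool --pt "0.04 0 0 8 0.4" --pt "0.04 0 0 8 0.4" --pt "0.04 0 0 8 0.4" --pt "0.03 0 0 6 0.4" --pt "0 0 0 0 0.4"

```text
time: 8.85
eef_pos: [0.5451, 0.0448, 0.2166]
tcp_rot: [0.511, 0.489, -0.511, 0.489]
contact_force: [-0.1, 1.6, -0.4]
opening: 0.657
```

```bash
python3 -c "
from h import *
st()"
```

```text
t 8.85 p [0.5451 0.0448 0.2166] yaw -2.6 q6 -0.059 Ftool [ 0.4 -0.2 -1.6] Ttool [0.03 0.13 0.02] op 0.657
```

Emit:
drive_tool --pt "0.02 0 0 4 0.4" --pt "0.02 0 0 4 0.4" --pt "0.02 0 0 4 0.4" --pt "0 0 0 0 0.4"

```text
time: 9.25
eef_pos: [0.5451, 0.0448, 0.216]
tcp_rot: [0.559, 0.433, -0.559, 0.432]
contact_force: [-0.2, 1.3, -0.3]
opening: 0.662
```

```bash
python3 -c "
from h import *
st()"
```

```text
t 9.25 p [0.5451 0.0448 0.216 ] yaw -14.6 q6 0.15 Ftool [ 0.3 -0.5 -1.2] Ttool [-0.07  0.14 -0.02] op 0.662
```

Emit:
drive_tool --pt "0.02 0 0 4 0.4" --pt "0.02 0 0 4 0.4" --pt "0 0 0 0 0.4"

```text
time: 9.55
eef_pos: [0.5452, 0.0447, 0.2157]
tcp_rot: [0.588, 0.392, -0.588, 0.392]
contact_force: [0.4, 0.9, -1.0]
opening: 0.657
```

```bash
python3 -c "
from h import *
st()"
```

```text
t 9.55 p [0.5452 0.0447 0.2157] yaw -22.6 q6 0.291 Ftool [ 1.  0. -1.] Ttool [-0.06  0.18 -0.02] op 0.657
```

Emit:
drive_tool --pt "0.02 0 0 4 0.4" --pt "0.02 0 0 4 0.4" --pt "0 0 0 0 0.4"

```text
time: 9.85
eef_pos: [0.5454, 0.0447, 0.2155]
tcp_rot: [0.615, 0.35, -0.614, 0.35]
contact_force: [1.1, 1.5, -0.4]
opening: 0.661
```

```bash
python3 -c "
from h import *
st()"
```

```text
t 9.85 p [0.5454 0.0447 0.2155] yaw -30.6 q6 0.431 Ftool [ 0.4  0.1 -1.9] Ttool [-0.03  0.19 -0.07] op 0.661
```

Emit:
drive_tool --pt "0.02 0 0 4 0.4" --pt "0.02 0 0 4 0.4" --pt "0 0 0 0 0.4"

```text
time: 10.15
eef_pos: [0.5455, 0.0446, 0.2155]
tcp_rot: [0.638, 0.306, -0.637, 0.306]
contact_force: [-0.1, 1.7, 2.0]
opening: 0.655
```

```bash
python3 -c "
from h import *
st()
c=snap('wrist','w6')
cv2.imwrite('pics/w6b.png',cv2.resize(c['frame'][...,::-1],(800,600),interpolation=cv2.INTER_CUBIC))"
```

```text
t 10.15 p [0.5455 0.0446 0.2155] yaw -38.7 q6 0.571 Ftool [-2.  -1.1 -1.3] Ttool [ 0.06  0.18 -0.11] op 0.655
```

View pics/w6b.png

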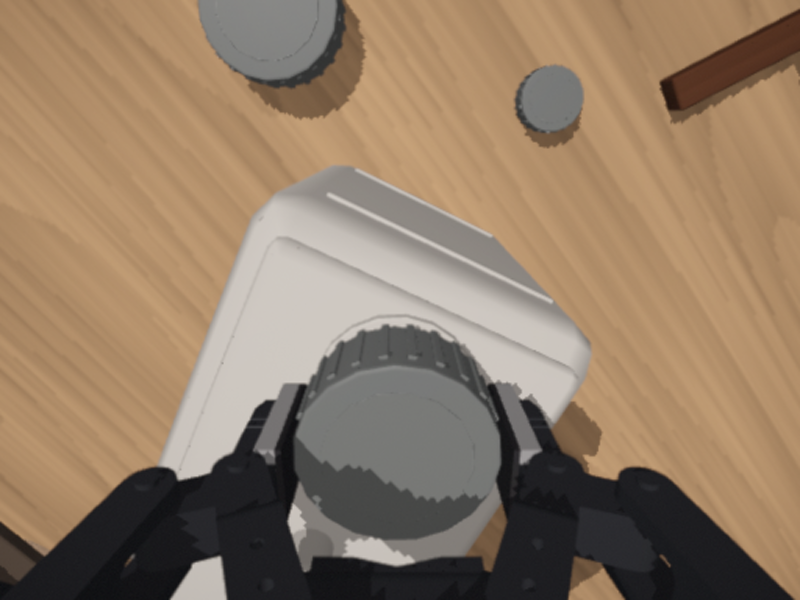

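```bash
python3 -c "
from h import *
fit('w6',[293,501,366,540],1.5625)
"
```

```text
w6 [0.5457 0.0433 0.2457] [ 0.1 -0.1 -0.1  0.1]
```

Emit:
drive_tool --pt "0 0 0 5 0.4" --pt "0 0 0 5 0.4" --pt "0 0 0 0 0.4" --force 60

```text
time: 10.5
eef_pos: [0.5456, 0.0445, 0.2157]
tcp_rot: [0.662, 0.249, -0.661, 0.25]
contact_force: [0.3, 2.1, 3.2]
opening: 0.655
```

```bash
python3 -c "
from h import *
st()"
```

```text
t 10.5 p [0.5456 0.0445 0.2157] yaw -48.7 q6 0.746 Ftool [-3.2 -1.4 -1.7] Ttool [ 0.08  0.11 -0.1 ] op 0.655
```

Emit:
drive_tool --pt "0 0 0 6 0.4" --pt "0 0 0 6 0.4"

```text
time: 10.7
eef_pos: [0.5453, 0.0447, 0.2157]
tcp_rot: [0.684, 0.179, -0.684, 0.179]
contact_force: [0.2, 2.8, 3.3]
opening: 0.653
```

```bash
python3 -c "
from h import *
st();print(readout.get_state()['joint_efforts'].round(2))
w=snap('wrist','w7')
k=lambda f:cv2.imread(f'pics/{f}.png')[195:350,165:345]
cv2.imwrite('pics/w7b.png',cv2.resize(np.hstack([k('w6'),k('w7')]),None,fx=2.2,fy=2.2,interpolation=cv2.INTER_CUBIC))"
```

```text
t 10.7 p [0.5453 0.0447 0.2157] yaw -60.7 q6 0.956 Ftool [-3.3 -2.4 -1.6] Ttool [-0.62  0.02 -0.32] op 0.653
[ -1.85 -27.37 -27.26  -0.16  -0.27   0.08]
```

View pics/w7b.png

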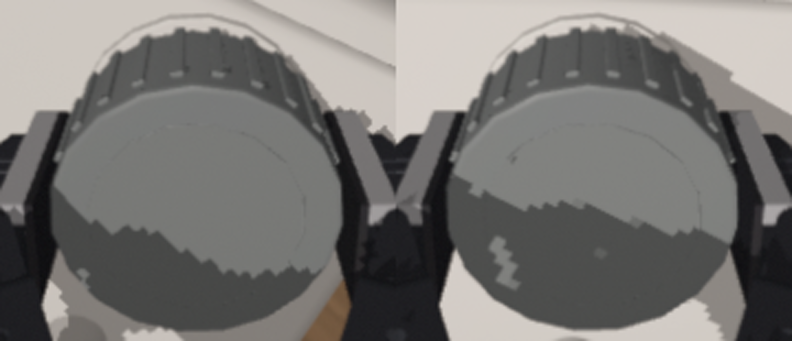

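Emit:
drive_tool --pt "0 0 0 3 0.4" --pt "0 0 0 0 0.4"

```text
time: 10.95
eef_pos: [0.5453, 0.0447, 0.2157]
tcp_rot: [0.689, 0.161, -0.688, 0.161]
contact_force: [-2.1, 2.3, 4.4]
opening: 0.65
```

```bash
python3 -c "
from h import *
st()"
```

```text
t 10.95 p [0.5453 0.0447 0.2157] yaw -63.7 q6 1.007 Ftool [-4.5 -3.   0.8] Ttool [ 0.08 -0.07 -0.25] op 0.65
```

Emit:
drive_tool --pt "0 0 0 4 0.4" --pt "0 0 0 0 0.4"

```text
time: 11.15
eef_pos: [0.5452, 0.0448, 0.2157]
tcp_rot: [0.694, 0.137, -0.694, 0.137]
contact_force: [-1.5, 2.2, 5.0]
opening: 0.653
```

```bash
python3 -c "
from h import *
st();snap('wrist','w8')"
```

```text
t 11.15 p [0.5452 0.0448 0.2157] yaw -67.7 q6 1.078 Ftool [-5.  -2.6  0.6] Ttool [ 0.18 -0.22 -0.22] op 0.653
```

```bash
cat >> h.py <<'E'
def strip(f,yaw,zt,c=(.5453,.0447)):
  C=load(f);im=cv2.cvtColor(cv2.imread(f'pics/{f}.png'),cv2.COLOR_BGR2GRAY).astype(np.float32)
  e=np.array(C['eye'])[:2]-c;a0=np.arctan2(e[1],e[0])
  th=np.radians(np.arange(-50,50,.5));out=[]
  for z in np.arange(.008,.02,.001):
    for_=np.c_[c[0]+.0283*np.cos(yaw+th),c[1]+.0283*np.sin(yaw+th),0*th+zt-z]
    q=proj(C,for_).astype(np.float32);out.append(cv2.remap(im,q[:,:1],q[:,1:],1)[:,0])
  return np.array(out),np.degrees(a0)
E
python3 -c "
from h import *
S={}
# yaw of camera side relative: tool-fixed angle = jaw yaw + 90*s
for f,y,z in(('w5',134.1,.2535),('w6',-38.7,.2457),('w7',-60.7,.2457),('w8',-67.7,.2457)):
  s0,a0=strip(f,0,z); 
  s,_=strip(f,np.radians(y+90),z);s=s.mean(0)
  s=s-cv2.GaussianBlur(s[None],(1,1),0)[0]; s=s-np.convolve(np.pad(s,20,'edge'),np.ones(41)/41,'valid')
  S[f]=s
  F=np.fft.rfft(s*np.hanning(200),2000);fr=np.fft.rfftfreq(2000,.5);i=20+np.argmax(abs(F[20:200]));print(f,'cam az-yaw',(a0-y)%360,'period',1/fr[i],'phase deg',np.degrees(np.angle(F[i]))/360/fr[i])
def sh(a,b):
  r=[np.corrcoef(S[a][40:160],S[b][40+k:160+k])[0,1] for k in range(-40,41)]
  return [(k/2-20,round(x,2)) for k,x in enumerate(r) if 0<k<80 and x>r[k-1] and x>r[k+1] and x>.2]
print(sh('w6','w7'));print(sh('w7','w8'))
"
```

```text
w5 cam az-yaw 90.70843451586825 period 50.0 phase deg 0.0
w6 cam az-yaw 89.2626422047833 period 50.0 phase deg 0.0
w7 cam az-yaw 89.19544395710938 period 50.0 phase deg 0.0
w8 cam az-yaw 89.20660474696808 period 50.0 phase deg 0.0
[]
[]
  c /= stddev[:, None]
```

```bash
cat >> h.py <<'E'
def shifts(*L):
  S=[]
  for f,y,z in L:
    s=strip(f,np.radians(y+90),z)[0].mean(0);S.append(s-np.convolve(np.pad(s,20,'edge'),np.ones(41)/41,'valid'))
  for i in range(len(S)-1):
    r=[np.corrcoef(S[i][40:160],S[i+1][40+k:160+k])[0,1] for k in range(-40,41)]
    print(L[i][0],L[i+1][0],[(k/2-20,round(float(x),2)) for k,x in enumerate(r) if 0<k<80 and x>r[k-1] and x>r[k+1] and x>.2])
E
python3 -c "
from h import *
shifts(('w5',134.1,.2535),('w6',-38.7,.2457),('w7',-60.7,.2457),('w8',-67.7,.2457))"
```

```text
w5 w6 [(-17.5, 0.33), (-3.0, 0.55), (11.5, 0.53)]
w6 w7 [(-15.5, 0.46), (0.5, 0.89), (15.0, 0.84)]
w7 w8 [(-16.0, 0.73), (0.0, 0.93), (15.0, 0.74)]
```

Emit:
drive_tool --pt "0 0 0 4 0.4" --pt "0 0 0 4 0.4"

```text
time: 11.4
eef_pos: [0.5448, 0.045, 0.2157]
tcp_rot: [-0.701, -0.088, 0.702, -0.088]
contact_force: [-0.5, 1.9, 6.1]
opening: 0.653
```

```bash
python3 -c "
from h import *
st();snap('wrist','w9');y=readout.get_state();st()
shifts(('w8',-67.7,.2457),('w9',-75.7,.2457))"
```

```text
t 11.4 p [0.5448 0.045  0.2157] yaw -75.7 q6 1.217 Ftool [-6.1 -2.   0. ] Ttool [-0.05  0.04 -0.12] op 0.653
t 11.45 p [0.5449 0.0449 0.2157] yaw -75.9 q6 1.222 Ftool [-5.5 -4.2  3.3] Ttool [ 0.44 -0.44 -0.2 ] op 0.655
w8 w9 [(-15.0, 0.76), (1.0, 0.97), (16.0, 0.74)]
```

Emit:
drive_tool --pt "0 0 0 4 0.4" --pt "0 0 0 4 0.4"

```text
time: 11.65
eef_pos: [0.5456, 0.0444, 0.2157]
tcp_rot: [0.707, 0.038, -0.706, 0.038]
contact_force: [0.6, 0.8, 3.9]
opening: 0.651
```

```bash
python3 -c "
from h import *
st();snap('wrist','w10');st()
shifts(('w9',-75.7,.2457),('w10',-83.7,.2457))"
```

```text
t 11.65 p [0.5456 0.0444 0.2157] yaw -83.8 q6 1.359 Ftool [-3.9 -0.8 -0.6] Ttool [-0.14 -0.1  -0.15] op 0.651
t 11.7 p [0.5456 0.0445 0.2157] yaw -84.0 q6 1.361 Ftool [-4.3 -1.7  1.4] Ttool [ 0.08 -0.07 -0.13] op 0.651
w9 w10 [(-2.0, 0.89), (13.0, 0.8)]
```

Emit:
drive_tool --pt "0 0 0 0 0.75" --pt "0 0 0 0 0.95" --pt "0 0 0 0 0.95" --pt "0 0 0 0 0.95"

```text
time: 12.1
eef_pos: [0.5449, 0.0445, 0.2143]
tcp_rot: [-0.706, -0.038, 0.706, -0.038]
contact_force: [0.5, 0.3, -0.7]
opening: 0.95
```

```bash
python3 -c "
from h import *
st();c=snap('wrist','w11')
shifts(('w10',-84,.2457),('w11',-84,.2457))
im=c['frame'][190:370,150:360,::-1];cv2.imwrite('pics/w11c.png',cv2.resize(im,None,fx=3.5,fy=3.2857142,interpolation=cv2.INTER_CUBIC) if 0 else cv2.resize(im,None,fx=3.25,fy=3.25,interpolation=cv2.INTER_CUBIC))"
```

```text
t 12.1 p [0.5449 0.0445 0.2143] yaw -83.8 q6 1.359 Ftool [ 0.7 -0.2 -0.6] Ttool [-0.04  0.04  0.01] op 0.95
w10 w11 [(-17.0, 0.63), (0.0, 0.99), (15.0, 0.69)]
```

View pics/w11c.png

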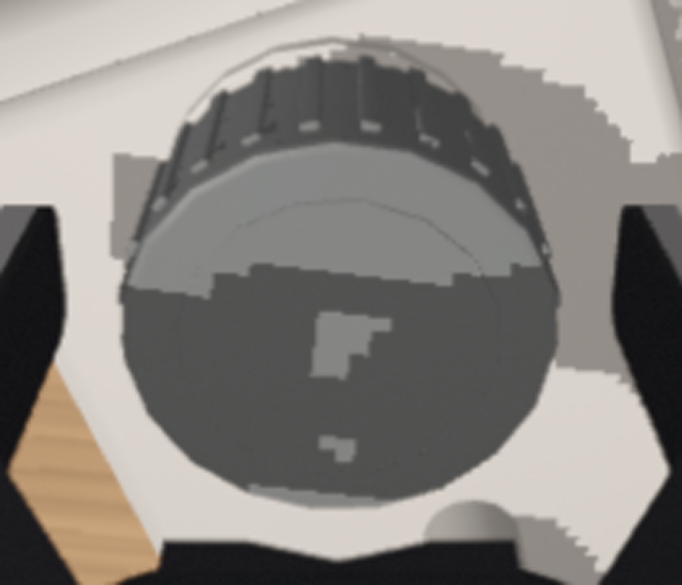

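```bash
python3 -c "
from h import *
fit('w11',np.array([121,558,142,508])+3.25*np.array([150,150,190,190]),3.25)
fit('w6',[293,501,366,540],1.5625)
for z in (.2437,.2447,.2457,.2467): shifts(('w6',-38.7,z),('w10',-84,z))
s=strip('w11',np.radians(-84+90),.2457)[0].mean(0);print(s[::4].round())"
```

```text
w11 [0.5459 0.0433 0.2458] [ 0. -0. -0.  0.]
w6 [0.5457 0.0433 0.2457] [ 0.1 -0.1 -0.1  0.1]
w6 w10 [(-19.0, 0.29), (-16.0, 0.29), (0.0, 0.85), (14.5, 0.88)]
w6 w10 [(0.0, 0.84), (14.5, 0.86)]
w6 w10 [(-0.5, 0.79), (14.5, 0.86)]
w6 w10 [(-0.5, 0.73), (14.5, 0.87)]
[67. 72. 79. 82. 80. 69. 67. 67. 67. 67. 69. 71. 73. 77. 68. 68. 68. 68.
 68. 70. 73. 81. 74. 75. 76. 77. 74. 79. 81. 83. 83. 84. 84. 81. 74. 87.
 89. 90. 90. 91. 87. 72. 83. 93. 95. 96. 92. 80. 74. 84.]
```

Emit:
drive_tool --pt "-0.1 0 0 0 0.7" --pt "0 0 0 0 0.4" --pt "0 0 0 0 0.4" --pt "0 0 0 0 0.4" --pt "0 0 0 0 0.4" --force 60

```text
time: 12.65
eef_pos: [0.5455, 0.0446, 0.2166]
tcp_rot: [0.707, 0.038, -0.706, 0.038]
contact_force: [-0.2, 0.9, 4.0]
opening: 0.654
```

```bash
python3 -c "
from h import *
st();snap('wrist','w12');st()"
```

```text
t 12.65 p [0.5455 0.0446 0.2166] yaw -83.9 q6 1.36 Ftool [-4.  -0.9  0.1] Ttool [0.04 0.02 0.02] op 0.654
t 12.7 p [0.5455 0.0446 0.2166] yaw -83.9 q6 1.36 Ftool [-3.9 -0.3  0.1] Ttool [ 0.01 -0.   -0.01] op 0.654
```

Emit:
drive_tool --pt "0 0 0 2 0.4" --pt "0 0 0 2 0.4" --pt "0 0 0 0 0.4"

```text
time: 13.0
eef_pos: [0.5456, 0.0445, 0.2165]
tcp_rot: [0.708, 0.013, -0.706, 0.013]
contact_force: [1.3, -0.4, 3.9]
opening: 0.649
```

```bash
python3 -c "
from h import *
st();snap('wrist','w13');st()
shifts(('w11',-84,.2457),('w12',-84,.2457),('w13',-88,.2457))"
```

```text
t 13.0 p [0.5456 0.0445 0.2165] yaw -87.9 q6 1.43 Ftool [-3.9  0.5 -1.2] Ttool [0.04 0.09 0.12] op 0.649
t 13.05 p [0.5456 0.0445 0.2165] yaw -87.9 q6 1.429 Ftool [-3.   0.1 -0.7] Ttool [0.03 0.07 0.04] op 0.652
w11 w12 [(-16.5, 0.63), (0.0, 0.96), (15.5, 0.8)]
w12 w13 [(-18.0, 0.66), (0.0, 0.91), (15.0, 0.79)]
```

Emit:
drive_tool --pt "0 0 0 3 0.4" --pt "0 0 0 3 0.4"

```text
time: 13.25
eef_pos: [0.5456, 0.0445, 0.2165]
tcp_rot: [0.707, -0.024, -0.706, -0.024]
contact_force: [1.2, -0.4, 3.8]
opening: 0.65
```

```bash
python3 -c "
from h import *
st();snap('wrist','w14');print(readout.get_state()['joint_efforts'][[0,5]])"
```

```text
t 13.25 p [0.5456 0.0445 0.2165] yaw -93.9 q6 1.536 Ftool [-3.8  0.3 -1.2] Ttool [-0.1   0.09  0.02] op 0.65
[0.07028386 0.06259451]
```

Emit:
drive_tool --pt "0 0 0 3 0.4" --pt "0 0 0 3 0.4"

```text
time: 13.5
eef_pos: [0.5456, 0.0445, 0.2165]
tcp_rot: [0.705, -0.061, -0.704, -0.061]
contact_force: [0.4, -0.1, 2.7]
opening: 0.65
```

```bash
python3 -c "
from h import *
st();snap('wrist','w15');print(readout.get_state()['joint_efforts'][[0,5]])"
```

```text
t 13.5 p [0.5456 0.0445 0.2165] yaw -99.9 q6 1.64 Ftool [-2.7  0.  -0.4] Ttool [-0.08  0.08  0.06] op 0.65
[0.07950964 0.06610023]
```

Emit:
drive_tool --pt "0 0 0 3 0.4" --pt "0 0 0 3 0.4"

```text
time: 13.75
eef_pos: [0.5456, 0.0444, 0.2166]
tcp_rot: [0.701, -0.098, -0.7, -0.098]
contact_force: [0.6, -0.4, 4.5]
opening: 0.653
```

```bash
python3 -c "
from h import *
st();snap('wrist','w16');print(readout.get_state()['joint_efforts'][[0,5]])
shifts(('w13',-88,.2457),('w14',-94,.2457),('w15',-100,.2457),('w16',-106,.2457))
# sharpness check: predicted lag with cap fixed in world would be +6 each"
```

```text
t 13.75 p [0.5456 0.0444 0.2166] yaw -105.9 q6 1.744 Ftool [-4.5  0.2 -0.7] Ttool [-0.12  0.06  0.08] op 0.653
[0.17032518 0.07419731]
w13 w14 [(-17.5, 0.74), (0.0, 0.89), (15.5, 0.65)]
w14 w15 [(-17.0, 0.8), (0.0, 0.91), (16.0, 0.8)]
w15 w16 [(-17.5, 0.72), (-0.5, 0.81), (15.5, 0.72)]
```

Emit:
drive_tool --pt "-0.1 0 0 0 0.4" --pt "-0.1 0 0 0 0.4" --pt "0 0 0 0 0.4"

```text
time: 14.1
eef_pos: [0.5445, 0.0448, 0.2168]
tcp_rot: [-0.7, 0.097, 0.701, 0.098]
contact_force: [1.8, 1.2, -1.2]
opening: 0.65
```

```bash
python3 -c "
from h import *
st()"
```

```text
t 14.1 p [0.5445 0.0448 0.2168] yaw -105.8 q6 1.743 Ftool [ 1.2 -1.6 -1.4] Ttool [ 0.05  0.12 -0.08] op 0.65
```

Emit:
drive_tool --pt "-0.1 0 0 0 0.4" --pt "-0.1 0 0 0 0.4" --pt "0 0 0 0 0.4"

```text
time: 14.4
eef_pos: [0.5448, 0.0447, 0.2197]
tcp_rot: [-0.7, 0.098, 0.701, 0.098]
contact_force: [0.5, 0.3, -0.8]
opening: 0.649
```

```bash
python3 -c "
from h import *
st()"
```

```text
t 14.4 p [0.5448 0.0447 0.2197] yaw -105.9 q6 1.744 Ftool [ 0.8 -0.4 -0.4] Ttool [-0.01 -0.01 -0.08] op 0.649
```

```bash
python3 -c "
from h import *
snap('wrist','w17');st()
g=lambda f:cv2.cvtColor(cv2.imread(f'pics/{f}.png'),cv2.COLOR_BGR2GRAY)
for a,b in(('w15','w16'),('w16','w17'),('w11','w16')):
  A,B=g(a),g(b)
  for box in((205,250,190,320),(205,250,215,295)):
    T=A[box[0]:box[1],box[2]:box[3]];S=B[box[0]-12:box[1]+12,box[2]-12:box[3]+12]
    r=cv2.matchTemplate(S,T,cv2.TM_CCOEFF_NORMED);_,m,_,l=cv2.minMaxLoc(r);print(a,b,'du,dv',l[0]-12,l[1]-12,round(m,3))
c=load('w16');print('expected px of top-edge far point, cap z .2457 vs w17 if cap static',proj(c,[[.545,.044,.2457]]),proj(load('w17'),[[.545,.044,.2457],[.545,.044,.2487]]))
A=g('w16')[195:250,253].tolist();B=g('w17')[195:250,253].tolist();print(A);print(B)
"
```

```text
t 14.45 p [0.5448 0.0447 0.2197] yaw -105.9 q6 1.744 Ftool [ 0.7 -0.5  0.3] Ttool [-0.02 -0.02 -0.02] op 0.65
w15 w16 du,dv 0 0 0.97
w15 w16 du,dv 0 0 0.941
w16 w17 du,dv 0 0 0.976
w16 w17 du,dv 0 0 0.955
w11 w16 du,dv 0 -1 0.917
w11 w16 du,dv 0 -1 0.925
expected px of top-edge far point, cap z .2457 vs w17 if cap static [[253.04502849 293.76826848]] [[253.04658161 287.69340506]
 [253.0274577  291.95099751]]
[220, 220, 218, 194, 163, 151, 146, 133, 130, 142, 149, 145, 112, 79, 71, 71, 71, 70, 70, 70, 70, 71, 70, 70, 69, 71, 70, 70, 71, 70, 71, 71, 71, 72, 72, 75, 89, 125, 139, 140, 139, 139, 138, 139, 138, 138, 139, 138, 139, 135, 105, 89, 86, 86, 83]
[178, 152, 147, 136, 130, 139, 147, 148, 148, 148, 148, 144, 109, 77, 70, 70, 69, 70, 70, 71, 69, 70, 70, 69, 70, 70, 70, 70, 70, 70, 70, 70, 71, 70, 71, 75, 87, 125, 138, 139, 139, 138, 138, 138, 138, 138, 138, 137, 138, 137, 138, 136, 117, 93, 84]
```

Emit:
drive_tool --pt "0.15 0 0 0 0.4" --pt "0.15 0 0 0 0.4" --pt "0 0 0 0 0.4" --pt "0 0 0 0 0.8" --pt "0 0 0 0 0.8" --pt "0 0 0 0 0.8"

```text
time: 15.05
eef_pos: [0.5453, 0.0445, 0.2171]
tcp_rot: [0.7, -0.098, -0.7, -0.098]
contact_force: [0.4, -0.5, 0.0]
opening: 0.8
```

Emit:
drive_tool --pt "0 0 0 -8 0.8" --pt "0 0 0 -8 0.8" --pt "0 0 0 -8 0.8" --pt "0 0 0 -8 0.8" --pt "0 0 0 -8 0.8" --pt "0 0 0 -8 0.8" --pt "0 0 0 -8 0.8" --pt "0 0 0 -8 0.8" --pt "0 0 0 -8 0.8" --pt "0 0 0 -8 0.8"

```text
time: 16.05
eef_pos: [0.5452, 0.0446, 0.2171]
tcp_rot: [0.598, 0.377, -0.598, 0.377]
contact_force: [-0.5, 1.4, -0.3]
opening: 0.8
```

Emit:
drive_tool --pt "0 0 0 -8 0.8" --pt "0 0 0 -8 0.8" --pt "0 0 0 -8 0.8" --pt "0 0 0 -8 0.8" --pt "0 0 0 -8 0.8" --pt "0 0 0 -8 0.8" --pt "0 0 0 -8 0.8" --pt "0 0 0 -8 0.8" --pt "0 0 0 0 0.8"

```text
time: 16.95
eef_pos: [0.5452, 0.0446, 0.2171]
tcp_rot: [0.309, 0.636, -0.309, 0.636]
contact_force: [0.1, -0.6, -0.1]
opening: 0.795
```

```bash
python3 -c "
from h import *
st();c=snap('wrist','w18')
im=c['frame'][190:370,150:360,::-1];cv2.imwrite('pics/w18c.png',cv2.resize(im,None,fx=3.25,fy=3.25,interpolation=cv2.INTER_CUBIC))
g=lambda f:cv2.cvtColor(cv2.imread(f'pics/{f}.png'),cv2.COLOR_BGR2GRAY)
for f in('w11','w18'):
  e=cv2.Canny(g(f),40,90)[190:370,150:360];print(f,np.median(np.abs(np.diff(g(f)[195:260,254].astype(int)))),g(f)[195:250,254].tolist(),[int(x) for x in g(f)[280:286,175:200].mean(0)],[int(x) for x in g(f)[280:286,310:335].mean(0)])"
```

```text
t 16.95 p [0.5452 0.0446 0.2171] yaw 38.1 q6 -0.769 Ftool [ 0.1 -0.3  0.5] Ttool [ 0.05 -0.01  0.05] op 0.795
w11 1.0 [215, 215, 215, 215, 215, 213, 187, 155, 172, 204, 177, 148, 143, 114, 82, 76, 77, 76, 77, 76, 77, 76, 76, 76, 76, 76, 75, 76, 75, 76, 75, 76, 75, 76, 76, 76, 77, 80, 96, 128, 139, 138, 135, 134, 135, 135, 134, 134, 134, 134, 135, 134, 135, 134, 134] [214, 214, 214, 214, 214, 214, 214, 214, 215, 213, 205, 170, 120, 86, 81, 81, 82, 82, 82, 81, 81, 82, 82, 81, 82] [82, 81, 82, 82, 82, 81, 81, 82, 82, 81, 80, 93, 120, 141, 143, 143, 143, 143, 143, 143, 143, 143, 143, 143, 143]
w18 1.0 [195, 195, 195, 195, 192, 163, 151, 179, 193, 180, 129, 88, 78, 76, 76, 76, 76, 76, 76, 76, 77, 77, 76, 77, 77, 77, 77, 77, 77, 84, 102, 102, 90, 81, 77, 82, 95, 119, 128, 124, 119, 118, 117, 117, 117, 117, 118, 117, 118, 117, 117, 117, 117, 114, 115] [21, 21, 21, 21, 21, 21, 20, 20, 21, 45, 90, 118, 105, 87, 99, 111, 114, 115, 115, 116, 115, 115, 115, 115, 115] [116, 116, 116, 115, 116, 116, 115, 114, 108, 95, 125, 151, 147, 81, 26, 15, 15, 15, 15, 15, 15, 15, 14, 14, 16]
```

```bash
python3 -c "
from h import *
for f,v in(('w11',233.7),('w18',231.9)):
  for z in(.2437,.2447,.2457,.2467,.2477,.2487): print(f,z,ext(load(f),[.5453,.0446,z],.028).round(1))
print([int(x) for x in cv2.cvtColor(cv2.imread('pics/w18.png'),6)[325:365,254]],[int(x) for x in cv2.cvtColor(cv2.imread('pics/w11.png'),6)[325:365,254]])
"
```

```text
w11 0.2437 [184.9 317.2 231.9 343.2]
w11 0.2447 [184.4 317.6 233.1 344.9]
w11 0.2457 [183.9 318.1 234.2 346.6]
w11 0.2467 [183.4 318.5 235.4 348.3]
w11 0.2477 [182.9 319.  236.5 350.1]
w11 0.2487 [182.4 319.4 237.7 351.9]
w18 0.2437 [189.8 320.  227.  337.5]
w18 0.2447 [189.4 320.5 228.1 339.1]
w18 0.2457 [188.9 320.9 229.2 340.8]
w18 0.2467 [188.5 321.4 230.3 342.4]
w18 0.2477 [188.  321.9 231.4 344.1]
w18 0.2487 [187.5 322.3 232.5 345.8]
[68, 69, 70, 68, 68, 73, 70, 69, 69, 69, 69, 68, 68, 68, 68, 67, 70, 97, 146, 150, 151, 151, 150, 149, 149, 149, 150, 150, 151, 151, 151, 150, 148, 145, 142, 139, 120, 70, 27, 20] [119, 130, 132, 131, 130, 130, 127, 95, 82, 79, 80, 81, 81, 81, 81, 81, 93, 128, 130, 132, 140, 174, 207, 210, 211, 210, 210, 210, 210, 210, 210, 210, 210, 210, 209, 207, 183, 113, 43, 24]
```

View pics/w18c.png

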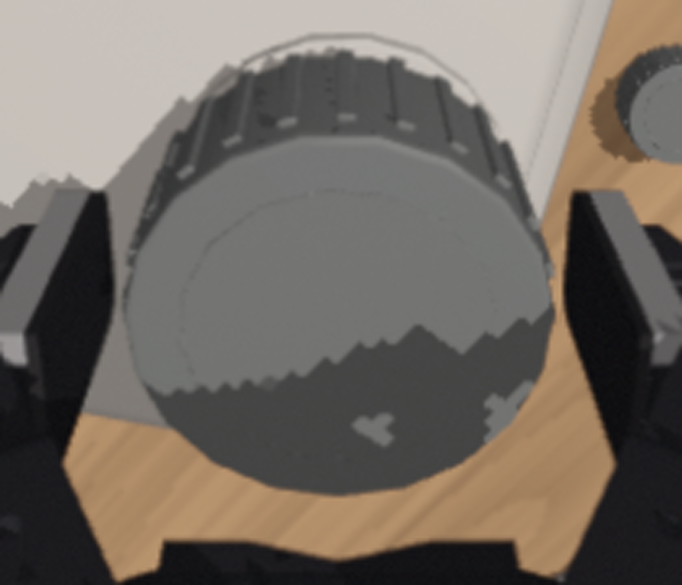

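Emit:
drive_tool --pt "0 0 0 0 0.4" --pt "0 0 0 0 0.4" --pt "0 0 0 0 0.4" --pt "0.02 0 0 5 0.4" --pt "0.02 0 0 5 0.4" --pt "0.02 0 0 5 0.4" --pt "0.02 0 0 5 0.4" --pt "0 0 0 0 0.4" --force 25

```text
time: 17.8
eef_pos: [0.5456, 0.0445, 0.2172]
tcp_rot: [0.415, 0.572, -0.415, 0.573]
contact_force: [-0.8, -0.4, 5.4]
opening: 0.662
```

```bash
python3 -c "
from h import *
st();snap('wrist','x1')"
```

```text
t 17.8 p [0.5456 0.0445 0.2172] yaw 18.1 q6 -0.42 Ftool [-5.4 -0.9  0.2] Ttool [ 0.02  0.01 -0.22] op 0.662
```

Emit:
drive_tool --pt "0.02 0 0 5 0.4" --pt "0.02 0 0 5 0.4" --pt "0 0 0 0 0.4"

```text
time: 18.15
eef_pos: [0.5457, 0.0444, 0.2172]
tcp_rot: [0.464, 0.534, -0.463, 0.535]
contact_force: [-1.5, 0.1, 6.6]
opening: 0.665
```

```bash
python3 -c "
from h import *
st();snap('wrist','x2');shifts(('x1',18,.246),('x2',8,.246))"
```

```text
t 18.15 p [0.5457 0.0444 0.2172] yaw 8.1 q6 -0.246 Ftool [-6.6 -1.5 -0.3] Ttool [-0.01 -0.02 -0.28] op 0.665
x1 x2 [(-15.5, 0.77), (-0.5, 0.94), (14.0, 0.76)]
```

Emit:
drive_tool --pt "0 0 0 5 0.4" --pt "0 0 0 5 0.4" --pt "0 0 0 0 0.4"

```text
time: 18.5
eef_pos: [0.5457, 0.0445, 0.2172]
tcp_rot: [0.509, 0.491, -0.508, 0.492]
contact_force: [-1.6, -0.2, 7.0]
opening: 0.657
```

```bash
python3 -c "
from h import *
st();snap('wrist','x3');shifts(('x2',8,.246),('x3',-2,.246))"
```

```text
t 18.5 p [0.5457 0.0445 0.2172] yaw -1.9 q6 -0.071 Ftool [-7.  -1.6  0.3] Ttool [ 0.02 -0.05 -0.29] op 0.657
x2 x3 [(-15.5, 0.69), (-0.5, 0.89), (14.0, 0.52)]
```

Emit:
drive_tool --pt "0 0 0 5 0.4" --pt "0 0 0 5 0.4" --pt "0 0 0 0 0.4"

```text
time: 18.85
eef_pos: [0.5456, 0.0445, 0.2172]
tcp_rot: [0.549, 0.445, -0.549, 0.446]
contact_force: [-2.2, -0.3, 6.0]
opening: 0.655
```

```bash
python3 -c "
from h import *
st();snap('wrist','x4');shifts(('x3',-2,.246),('x4',-12,.246))"
```

```text
t 18.85 p [0.5456 0.0445 0.2172] yaw -11.9 q6 0.103 Ftool [-6.  -2.1  0.8] Ttool [-0.02 -0.14 -0.33] op 0.655
x3 x4 [(-15.0, 0.51), (0.0, 0.89), (14.5, 0.55)]
```

Emit:
drive_tool --pt "0 0 0 5 0.4" --pt "0 0 0 5 0.4" --pt "0 0 0 0 0.4"

```text
time: 19.2
eef_pos: [0.5457, 0.0444, 0.2172]
tcp_rot: [0.586, 0.396, -0.585, 0.396]
contact_force: [-0.7, -0.7, 6.6]
opening: 0.659
```

```bash
python3 -c "
from h import *
st();snap('wrist','x5');shifts(('x4',-12,.246),('x5',-22,.246))"
```

```text
t 19.2 p [0.5457 0.0444 0.2172] yaw -21.9 q6 0.278 Ftool [-6.6 -0.4  0.9] Ttool [ 0.06 -0.1  -0.27] op 0.659
x4 x5 [(-15.0, 0.55), (-0.5, 0.93), (14.0, 0.7)]
```

Emit:
drive_tool --pt "0 0 0 5 0.4" --pt "0 0 0 5 0.4" --pt "0 0 0 0 0.4"

```text
time: 19.55
eef_pos: [0.5455, 0.0446, 0.2172]
tcp_rot: [0.619, 0.343, -0.618, 0.343]
contact_force: [-1.9, -1.2, 6.3]
opening: 0.657
```

```bash
python3 -c "
from h import *
st();snap('wrist','x6');shifts(('x5',-22,.246),('x6',-32,.246))"
```

```text
t 19.55 p [0.5455 0.0446 0.2172] yaw -31.9 q6 0.453 Ftool [-6.3 -1.   2. ] Ttool [ 0.22 -0.25 -0.3 ] op 0.657
x5 x6 [(-14.5, 0.59), (0.0, 0.95), (14.5, 0.81)]
```

Emit:
drive_tool --pt "0 0 0 4 0.4" --pt "0 0 0 4 0.4"

```text
time: 19.8
eef_pos: [0.5454, 0.0447, 0.2172]
tcp_rot: [0.64, 0.3, -0.64, 0.3]
contact_force: [-1.7, -0.2, 6.5]
opening: 0.662
```

```bash
python3 -c "
from h import *
st();snap('wrist','x7');st();shifts(('x6',-32,.246),('x7',-40,.246))"
```

```text
t 19.8 p [0.5454 0.0447 0.2172] yaw -39.8 q6 0.591 Ftool [-6.5 -1.2  1.3] Ttool [-0.72 -0.17 -0.42] op 0.662
t 19.85 p [0.5454 0.0447 0.2172] yaw -40.0 q6 0.594 Ftool [-7.  -1.7  1.8] Ttool [ 0.07 -0.29 -0.35] op 0.662
x6 x7 [(-14.5, 0.52), (0.5, 0.96), (15.0, 0.89)]
```

Emit:
drive_tool --pt "0 0 0 4 0.4" --pt "0 0 0 4 0.4"

```text
time: 20.05
eef_pos: [0.5452, 0.0446, 0.2172]
tcp_rot: [-0.659, -0.255, 0.659, -0.256]
contact_force: [-3.8, -0.4, 8.2]
opening: 0.66
```

```bash
python3 -c "
from h import *
st();snap('wrist','x8');st();shifts(('x7',-40,.246),('x8',-48,.246))"
```

```text
t 20.05 p [0.5452 0.0446 0.2172] yaw -47.6 q6 0.728 Ftool [-8.2 -2.2  3.1] Ttool [-1.11 -0.38 -0.5 ] op 0.66
t 20.1 p [0.5452 0.0446 0.2172] yaw -47.9 q6 0.732 Ftool [-7.3 -2.4  2.2] Ttool [-0.13 -0.43 -0.33] op 0.658
x7 x8 [(-14.0, 0.58), (1.0, 0.98), (15.5, 0.86)]
```

Emit:
drive_tool --pt "-0.1 0 0 0 0.4" --pt "-0.1 0 0 0 0.4" --pt "-0.1 0 0 0 0.4" --pt "-0.1 0 0 0 0.4" --pt "0 0 0 0 0.4"

```text
time: 20.6
eef_pos: [0.5451, 0.0447, 0.2173]
tcp_rot: [-0.66, -0.254, 0.66, -0.254]
contact_force: [6.0, -0.3, -8.3]
opening: 0.662
```

```bash
python3 -c "
from h import *
st();snap('wrist','x9')
g=lambda f:cv2.cvtColor(cv2.imread(f'pics/{f}.png'),6)
A,B=g('x8'),g('x9')
T=A[205:250,190:320];r=cv2.matchTemplate(B[193:262,178:332],T,5);print(cv2.minMaxLoc(r),'zero shift=(12,12)')"
```

```text
t 20.6 p [0.5451 0.0447 0.2173] yaw -47.9 q6 0.732 Ftool [ 8.3  4.2 -4.3] Ttool [-0.08  0.63  0.57] op 0.662
(0.35191217064857483, 0.9965198636054993, (9, 24), (12, 12)) zero shift=(12,12)
```

Emit:
drive_tool --pt "0.1 0 0 0 0.4" --pt "0.15 0 0 0 0.4" --pt "0 0 0 3 0.4" --pt "0 0 0 0 0.4" --pt "0 0 0 0 0.8" --pt "0 0 0 0 0.95" --pt "0 0 0 0 0.95" --pt "0 0 0 0 0.95"

```text
time: 21.45
eef_pos: [0.5451, 0.0445, 0.2176]
tcp_rot: [-0.666, -0.237, 0.666, -0.237]
contact_force: [0.1, -0.2, -0.3]
opening: 0.95
```

```bash
python3 -c "
from h import *
st();snap('wrist','x10')
g=cv2.cvtColor(cv2.imread('pics/x10.png'),6)
print('L',g[278:286,172:205].mean(0).astype(int).tolist());print('R',g[278:286,305:340].mean(0).astype(int).tolist());print('T',g[220:245,250:258].mean(1).astype(int).tolist());print('B',g[330:360,250:258].mean(1).astype(int).tolist())
for z in(.2447,.2457,.2467,.2477):print(z,ext(load('x10'),[.5455,.0440,z],.028).round(1))"
```

```text
t 21.45 p [0.5451 0.0445 0.2176] yaw -50.9 q6 0.784 Ftool [0.3 0.2 0.1] Ttool [0.   0.   0.02] op 0.95
L [201, 201, 201, 201, 201, 201, 197, 181, 166, 149, 134, 132, 132, 132, 128, 117, 117, 123, 123, 123, 122, 122, 122, 122, 122, 122, 122, 122, 122, 122, 122, 122, 122]
R [122, 122, 122, 122, 122, 122, 122, 122, 122, 122, 122, 121, 118, 110, 104, 125, 131, 132, 132, 132, 132, 132, 132, 133, 138, 150, 173, 188, 199, 200, 200, 199, 186, 106, 36]
T [84, 85, 93, 105, 104, 91, 84, 84, 88, 101, 129, 132, 128, 125, 124, 124, 124, 124, 124, 124, 124, 124, 124, 124, 124]
B [73, 73, 72, 73, 73, 73, 72, 72, 73, 83, 137, 193, 198, 198, 198, 197, 197, 197, 197, 197, 197, 197, 197, 197, 197, 197, 197, 197, 196, 196]
0.2447 [187.6 318.  229.  339.2]
0.2457 [187.2 318.4 230.1 340.9]
0.2467 [186.7 318.9 231.2 342.5]
0.2477 [186.2 319.3 232.3 344.2]
```

Emit:
drive_tool --pt "-1 0 0 0 0.95" --pt "-2 0 0 0 0.95" --pt "-4 0 0 0 0.95" --pt "-4 0 0 0 0.95" --pt "-4 0 0 0 0.95" --pt "0 0 0 0 0.95"

```text
time: 22.1
eef_pos: [0.5474, 0.0444, 0.3764]
tcp_rot: [0.671, 0.235, -0.662, 0.239]
contact_force: [0.0, -0.1, 1.6]
opening: 0.949
```

```bash
python3 -c "
from h import *
st();a=cv2.imread('pics/s1.png').astype(int);b=snap('scene','s9')['frame'][...,::-1].astype(int)
d=np.abs(a-b).max(2)
for n,(x0,x1,y0,y1) in dict(bottle=(352,385,98,155),mallet=(60,148,155,240),square=(208,292,228,288)).items(): print(n,(d[y0:y1,x0:x1]>40).sum())
w=snap('wrist','x11');g=w['frame']
print(proj(w,[[.5455,.0445,.246]]))
sign_off()"
```

```text
t 22.1 p [0.5474 0.0444 0.3764] yaw -50.9 q6 0.784 Ftool [-1.6  0.1  0. ] Ttool [0.   0.02 0.04] op 0.949
bottle 0
mallet 863
square 0
[[251.17449644 184.74264135]]
the job is handed in; nothing more can be done
```

I turned the cap back about 86° until it clicked, then screwed it clockwise until it was home and tight. The job was handed in at about 22 s, but I went past home on the first run and had to tighten a second time.

- **Click:** while turning back, the upward force on the gripper vanished. After release, the cap's top measured about 253.5 mm above the bench, which is the height expected after the click.
- **First tightening:** the cap reached home height, but I did not notice it go tight and turned about 50–60° too far with a 60 N grip. It then lifted 3 mm under a light pull, so it was loose. I infer that the lugs had run off the rib into the next of the three starts. It was not taken off the neck, but it was briefly raised by that pull test.
- **Second tightening:** I set the cap down, re-gripped at 25 N and turned about 90° more clockwise. The turning resistance rose to about 1.1 N m.
- **Last checks:** an 8 N upward pull moved the cap only 0.1 mm. After release its top measured 245–246.5 mm, against 246 mm for home.
- **Bystanders:** the scene picture showed no change at the bottle or the try square. About 860 pixels changed in the mallet area. I think that is the arm or its shadow, since the gripper never went near the mallet, but I did not check further.

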